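Load a gift box on the ribbon turntable

TASK

First turn the round ribbon turntable a quarter turn clockwise (seen from above), to its middle stop, and let go. Then take the rectangular gift box out of the slotted rack, stand it upright on the wrapping mat and let go, so that you can take it again the other way, across its width, and set it down (do not drop it) upright in the middle of the nest between the two wooden cheeks. Finally turn the turntable another quarter turn clockwise to its last stop, so that the box stands under the ribbon guide, without disturbing the cans in the rack or the tape roll on the mat.

Things in the scene. Friction and masses are not known exactly. Their poses are not given: they have to be found in the camera images.
- turntable (a joint): angle of the turntable disc, rad, growing clockwise seen from above. Three click stops: 0 (start), 1.571 (middle, for loading) and 3.142 (last, under the ribbon guide); limits 0.12 beyond the first and last. Leaving a stop takes up to about 4 N at the knob; past about 0.85 rad of each quarter turn the stop pulls it on into the next stop and holds it, so it may be let go about 0.2 short.
- axis (a point): point on the turntable's vertical turning axis, at the top of the aluminium disc (280 mm across), 36 mm above the table; belongs to the fixed round base (300 mm across). Its x axis points to where the knob stands at joint 0, its y axis to the ribbon guide.
- guide (a point): the ribbon guide's steel eye, fixed to the base: 138 mm above the table and 116 mm from the axis, on a thin post with a spool that stands 175 mm from the axis. The box, once in the nest, passes beneath it.
- knob (a point): the turntable's knob: an upright dark wooden round post, 24 mm in diameter, 105 mm from the axis, from the disc's top to 92 mm above the table. This point is on its centre line, 68 mm above the table. It is fixed to the disc; a gripper may hold it and keep its own direction, as the round post slips round between the fingers.
- nest (a point): centre of the nest's cork floor on the disc, 40 mm above the table, 75 mm from the axis, a quarter turn clockwise from the knob. Its x axis runs from cheek to cheek, y to the axis. Two wooden cheeks close the ends: 68 mm apart inside, 8 mm thick, 40 mm wide, 50 mm high over the nest floor; both long sides are open. At the middle stop it is on the robot's side of the disc.
- box_center (a point): centre of the gift box, a plain rectangular cardboard box 34 mm (x) by 60 mm (y) by 60 mm high (z), 110 to 230 g, the only rectangular thing in the rack. Origin 30 mm above its underside. It stands in any one of the rack's three slots, its ends (+y and -y) free to be gripped; in the nest the cheeks cover these ends and it can only be held across its 34 mm width.
- rack_center (a point): centre of the plywood rack's floor, 6 mm above the table. Three slots in a row along its x, 52 mm apart (one at this point), each 40 mm wide, between dividers 12 mm thick (x), 56 mm long (y) and 44 mm high above the table; the slots' ends (+y and -y) are open. Fixed; it may be left or right of the turntable.
- gift_box: the same gift box; origin in the middle of its underside, same axes.
- mat (a point): centre of the top of the wrapping mat, a grey flat mat 240 mm (x) by 200 mm (y), 4 mm thick, fixed on the table. A tape roll lies towards its far left corner, about 85 mm in x and 62 mm in y from here (+/-10 mm); the rest of the mat is free.
- tin_low_center (a point): centre of a round cardboard can, 34 mm in diameter, 50 mm high, in the rack; leave it alone.
- tin_tall_center (a point): centre of a round cardboard can, 34 mm in diameter, 78 mm high, in the rack; leave it alone.
- tape_center (a point): centre of a roll of tape lying flat on the mat, 56 mm in diameter, 20 mm high; leave it alone.

How it is judged:
On the way, in this order (a step that is already met when the one before it is completed fails the run):
1. the turntable stands at its middle stop, let go (value of joint turntable between 1.4708 and 1.6708 rad and velocity of joint turntable between -0.15 and 0.15 rad/s and contact force between the fingers and turntable below 0.05 N), for 0.2 s.
2. the gift box stands upright on the wrapping mat, let go (x of box_center in the frame of mat between -0.12 and 0.12 m and y of box_center in the frame of mat between -0.1 and 0.1 m and z of box_center in the frame of mat between 0.022 and 0.036 m and contact force between the fingers and gift_box below 0.05 N and linear speed of gift_box below 0.05 m/s and angle between box_center's own z axis and vertical below 0.12 rad), for 0.2 s.
3. the gift box stands in the nest, let go, with the turntable at its middle stop (x of box_center in the frame of nest between -0.01 and 0.01 m and y of box_center in the frame of nest between -0.013 and 0.013 m and z of box_center in the frame of nest between 0.022 and 0.036 m and angle between the y axis of box_center and the x axis of nest, either way round below 0.2 rad and contact force between the fingers and gift_box below 0.05 N and linear speed of gift_box below 0.05 m/s and angle between box_center's own z axis and vertical below 0.12 rad and value of joint turntable between 1.4208 and 1.7208 rad and velocity of joint turntable between -0.15 and 0.15 rad/s), for 0.2 s.
At the end, for the whole second after the job is handed in: The turntable rests at its last stop (3.142 rad, within 0.10) and the gift box stands at rest upright in the nest: its centre within 10 mm of the nest's centre along the nest and 13 mm across, its underside on the nest floor, its long side along the nest within 0.2 rad, released (value of joint turntable between 3.04159 and 3.24159 rad and velocity of joint turntable between -0.15 and 0.15 rad/s and x of box_center in the frame of nest between -0.01 and 0.01 m and y of box_center in the frame of nest between -0.013 and 0.013 m and z of box_center in the frame of nest between 0.022 and 0.036 m and angle between the y axis of box_center and the x axis of nest, either way round below 0.2 rad and contact force between the fingers and gift_box below 0.05 N and linear speed of gift_box below 0.05 m/s and angle between box_center's own z axis and vertical below 0.12 rad); the robot touches nothing.
It fails at once if the gift box falls (faster than 0.5 m/s while not held) (linear speed of gift_box above 0.5 m/s and contact force between the fingers and gift_box below 0.05 N).
It fails at once if a can in the rack or the tape roll is moved more than 30 mm (distance of any of tin_low_center, tin_tall_center, tape_center from where it was at the start of the episode above 0.03 m).
It also fails if it takes over 72 s, if anything falls off the work surface, if the arm or the gripper's body presses on something with over 40 N, if the wrist force passes 120 N, or if a joint passes its speed limit or range.

ROBOT

A 6-joint arm with a two-finger parallel gripper is mounted at the origin on the work surface. World frame = base frame: x ahead of the robot, y to its left, z up, the work surface at z = 0. Lengths are in m, angles in rad, forces in N, time in s.
With the tool pointing down it reaches from about 0.375 to 0.9 m from the base axis. Payload 3.1 kg.
Tool frame: the origin (TCP) lies where the fingers leave the gripper's body, on its centre line; the fingertips stand 70 mm ahead of it and the grasp point (between the pads) lies 51 mm ahead of it; z points along the fingers, y is the direction in which the jaws open and shut (so a half turn about z gives the same grasp; the last joint's range is limited). The gripper opens to 87 mm and grips with 3 to 60 N. Pads are 19 mm wide; open, the fingers measure 117 mm over their backs; the gripper's body (75 mm by 190 mm) begins 51 mm behind the grasp point.
Start: joints at [0.991, 0.527, 1.433, -0, 1.181, -0.178], TCP at [0.244, 0.575, 0.292] pointing down, gripper open.
Joint ranges: [-3.08, 3.08], [-0.75, 2.2], [0.22, 2.44], [-1.43, 4.57], [0, 2.65], [-2.85, 2.85]. Speed limits (rad/s): [2.79, 2.79, 3.14, 3.14, 3.14, 3.14].

INTERFACE

Orientations are given as a unit quaternion [x, y, z, w].
In Python, from station import ctrl, eyes, models gives the robot as it stands.
- The arm moves only by the tool play_rows, never from a script. Its argument "rows" is one flat list of numbers, 4 for each row, row after row: the shift along the tool's x, y, z in m, then the turn about the tool's z in rad. A call has exactly 10 rows; each row is the pose to reach, as a shift and turn from the pose commanded when the call began, along the tool's axes at that moment; what a row does not reach only later rows make up. A row lasts 1/10 s, in which the tool goes at most 50 mm and 8.59 degrees, less where a joint would pass 70% of its speed; a pose out of reach is approached as far as the arm can. A call with a gripper value outside its range is refused whole. "jaw" is the closure in counts, from 0 (fully open) to 255 (shut), set as the call begins (left out, the last holds). The fingers move at their own pace and stop on an object; "newtons" is the grip in N (left out, the last holds). Time passes only in rows, so rows that repeat a pose let the fingers close, or fill a call up. It gives the time, the measured TCP pose, the force and the opening at its end, in the units of the state.
- ctrl.state(): the state, without advancing time (a new reading comes with each control period).
- eyes.grab_frame(name): name is "side" or "top"; returns the picture (384x512x3 uint8, red, green, blue); there is no depth.
- eyes.camera_model(name): a dict with "intrinsics" (3x3 intrinsics, pixels), "distortion" ([k1, k2, p1, p2, k3] as OpenCV has them; the pictures are not rectified), "rvec" (rotation vector, rad) and "tvec" (3), from world to camera coordinates, as OpenCV has them. Camera axes: x right, y down, z forward; pixel columns grow to the right and rows downward; lengths in m; the calibration is good to about 2 mm. A picture is of the moment at which its call begins. camera_model takes no time and is no camera call.
- ctrl.job_done(): hands the job in, once; it reports no verdict.
Trained networks look in the newest picture that a camera, given by its name, has taken for a name from the list of things; names that differ only in an ending like _2 or _b are one class to them, and where a whole thing is asked for, a point or a joint stands for the part that bears it (a point fixed in the world has none). Each returns a list of dicts, best first, with "score" (0 to 1); they miss things now and then, are a little off and sometimes report something else, mostly with a low value. They report only what shows in the picture. A call takes as long as a camera call.
- models.cut_out(name, camera): "mask" (384x512 bool, what is visible of it) and "xy" ([column, row] in pixels, amid what is visible of it).
The state is a dict: "time_s": time; "qpos": joint angles; "qvel": joint speeds; "joint_torque": joint torques, N m; "tcp_pos": TCP position; "tcp_rot": TCP orientation; "force": force on the tool from outside, world axes, zero at the start; "wrist_torque": the same for the moment, N m; "finger_gap": finger opening in m.
Only numpy, scipy, OpenCV 4.12 (cv2) and the standard library are available. Lean on these libraries where they do the work, as an engineer would, in place of code of your own. Each camera call takes 0.05 s, during which the arm holds its last target.

## Working session

There is one attempt and no reset: what is moved stays moved. The work goes in short steps, Python scripts to look and compute and a tool call to move; the robot and the scene stay as the last step left them, time stands still between calls to the robot, and variables do not carry over. Pictures are saved under pics/ and viewed, and the job is handed in when it is done.

Besides the shell and the picture viewer there is one more tool, called after ">>>" as name(argument=value, ...) on one line, values as JSON. play_rows: Moves the arm, as the interface text tells. Its arguments: {"type":"object","properties":{"rows":{"type":"array","items":{"type":"number"}},"jaw":{"type":"number"},"newtons":{"type":"number"}},"required":["rows"]}

```bash
ls; mkdir -p pics; cat > h.py <<'E'
import numpy as np, cv2
from scipy.spatial.transform import Rotation as R
from station import ctrl, eyes, models
def cam(n):
    m=eyes.camera_model(n); return [np.array(m[k],float) for k in ("intrinsics","distortion","rvec","tvec")]
def back(n,px,z):
    K,D,r,t=cam(n); u=cv2.undistortPoints(np.array(px,float).reshape(-1,1,2),K,D).reshape(-1,2)
    Rm=cv2.Rodrigues(r)[0]; o=-Rm.T@t.ravel(); d=np.c_[u,np.ones(len(u))]@Rm
    return o+d*((z-o[2])/d[:,2])[:,None]
def proj(n,P):
    K,D,r,t=cam(n); return cv2.projectPoints(np.array(P,float).reshape(-1,1,3),r,t,K,D)[0].reshape(-1,2)
def save(n,f):
    im=eyes.grab_frame(n); cv2.imwrite(f"pics/{f}.png",im[:,:,::-1]); return im
E
python3 - <<'E'
from h import *
s=ctrl.state(); print({k:np.round(v,3) for k,v in s.items()})
for n in("top","side"):
    save(n,n+"0"); K,D,r,t=cam(n); Rm=cv2.Rodrigues(r)[0]; print(n,K,-Rm.T@t.ravel())
    for k in("knob","nest","gift_box","mat","tin_low_center","tin_tall_center","tape_center","turntable","guide","rack_center"):
        try:
            for o in models.cut_out(k,n)[:2]:
                ys,xs=np.nonzero(o["mask"]); print(k,round(o["score"],2),np.round(o["xy"],1),len(xs),xs.min(),xs.max(),ys.min(),ys.max())
        except Exception as e: print(k,e)
E
```

```text
pics
{'time_s': np.float64(0.0), 'qpos': array([ 0.99 ,  0.528,  1.434, -0.   ,  1.181, -0.178]), 'qvel': array([-0.   ,  0.001,  0.001, -0.001, -0.   , -0.001]), 'joint_torque': array([ 2.0000e-03, -4.4004e+01, -1.7660e+01,  6.3000e-02,  5.8000e-02,
       -0.0000e+00]), 'tcp_pos': array([0.244, 0.575, 0.291]), 'tcp_rot': array([ 0.2  ,  0.98 , -0.001, -0.   ]), 'force': array([ 0.444,  0.132, -0.591]), 'wrist_torque': array([-0.015,  0.029, -0.003]), 'finger_gap': np.float64(0.087)}
top [[397.38997452   0.         250.84445815]
 [  0.         397.38997452 197.03122471]
 [  0.           0.           1.        ]] [0.47545309 0.01015871 1.20580032]
knob 0.93 [251.6 186.4] 6725 203 296 142 233
knob 0.65 [134.  210.7] 890 118 143 183 251
nest 0.63 [250.6 190. ] 6799 203 296 142 234
nest 0.54 [249.7 184.4] 7935 184 299 139 236
gift_box 0.54 [128.6 233.5] 329 113 139 228 241
mat 0.75 [384.7 224.4] 4805 351 414 182 260
mat 0.19 [248.6 189. ] 6817 202 296 142 233
tin_low_center 0.52 [127.7 216.4] 180 120 136 210 222
tin_low_center 0.45 [251.8 188.3] 6811 203 296 140 234
tin_tall_center 0.67
[... 392 characters left out ...]
      1.        ]] [0.49474767 0.88800873 0.63705635]
knob 0.59 [240.1 224.9] 5542 183 292 185 260
nest 0.83 [237.9 224.6] 5553 183 292 185 260
gift_box 0.79 [303.3 342.1] 984 289 311 318 367
mat 0.77 [281.4 160.4] 1747 240 314 149 178
tin_low_center 0.76 [269.9 340.4] 567 260 280 326 357
tin_tall_center 0.8 [238.5 330.8] 761 231 250 311 355
tin_tall_center 0.49 [237.2 227.4] 5711 183 292 184 261
tape_center 0.46 [252.7 164.2] 187 243 260 161 173
turntable 0.65 [241.4 225.2] 5553 183 292 186 260
turntable 0.29 [230.7 232.9] 7765 179 296 185 284
guide 0.81 [237.5 233. ] 7805 178 296 186 284
rack_center 0.75 [239.7 224.1] 5714 183 293 184 260
rack_center 0.56 [260.  354.3] 2746 210 327 322 373
```

```bash
python3 - <<'E'
import cv2
a=cv2.imread("pics/top0.png"); 
cv2.imwrite("pics/top0b.png",cv2.resize(a[120:270,90:430],None,fx=2.35,fy=2.35,interpolation=cv2.INTER_CUBIC))
a=cv2.imread("pics/side0.png"); cv2.imwrite("pics/side0b.png",cv2.resize(a[130:384,150:350],None,fx=2.35,fy=2.35,interpolation=cv2.INTER_CUBIC))
E
```

```text
(no output)
```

View pics/top0.png

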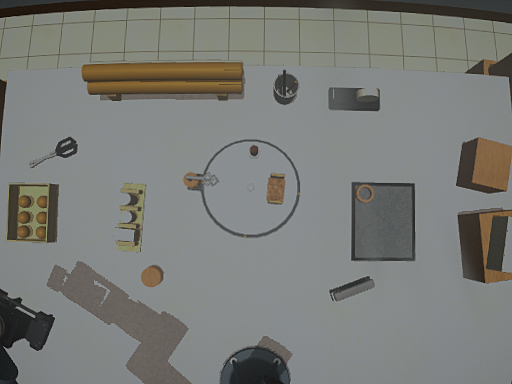

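```bash
sleep 1
```

```text
(no output)
```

View pics/top0b.png

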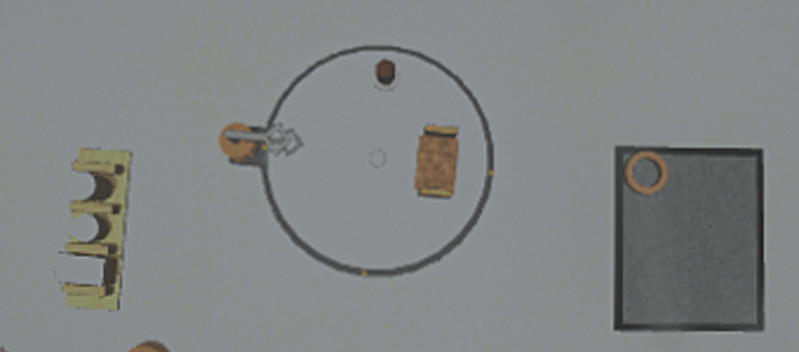

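View pics/side0b.png

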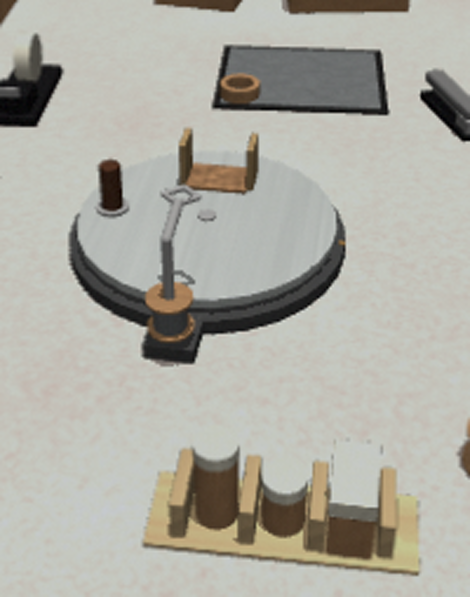

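```bash
python3 - <<'E'
from h import *
a=cv2.imread("pics/top0.png"); b=cv2.imread("pics/side0.png")
# disc via dark ring in top
def shape(px,z,n="top"): return np.round(back(n,px,z),4)
hsv=cv2.cvtColor(a,cv2.COLOR_BGR2HSV)
# dark ring pixels: inner contour
g=cv2.cvtColor(a,cv2.COLOR_BGR2GRAY)
def edge(img,n,c0,r,z,dark):
    # radial search around world centre for bright->dark transition near radius r
    pts=[]
    gg=cv2.GaussianBlur(img,(0,0),.6).astype(np.float32)
    for th in np.arange(0,2*np.pi,.03):
        rr=np.arange(r-.012,r+.012,.0005)
        P=np.c_[c0[0]+rr*np.cos(th),c0[1]+rr*np.sin(th),0*rr+z]
        q=proj(n,P).astype(np.float32)
        v=cv2.remap(gg,q[:,0].reshape(1,-1),q[:,1].reshape(1,-1),cv2.INTER_LINEAR).ravel()
        d=np.gradient(v)*dark; i=d.argmin()
        if d[i]<-1.5 and 2<i<len(rr)-3: pts.append(P[i,:2])
    return np.array(pts)
def circ(p):
    w=np.ones(len(p),bool)
    for _ in range(6):
        A=np.c_[2*p,np.ones(len(p))][w]; s=np.linalg.lstsq(A,(p[w]**2).sum(1),rcond=None)[0]
        r=np.sqrt(s[2]+s[0]**2+s[1]**2); e=abs(np.hypot(*(p-s[:2]).T)-r); w=e<max(.0025,2*np.median(e))
    return s[:2],r,w.sum(),e[w].mean()
c0=back("top",[[249.8,187.5]],.036)[0,:2]; print(c0)
gs=cv2.cvtColor(b,cv2.COLOR_BGR2GRAY)
for it in range(2):
  for n,im in(("top",g),("side",gs)):
    p=edge(im,n,c0,.14,.036,1); print(n,circ(p))
  c0=circ(edge(g,"top",c0,.14,.036,1))[0]
h2=cv2.cvtColor(b,cv2.COLOR_BGR2HSV)
print("knobs"); 
for n,im in(("top",a),("side",b)):
    q=proj(n,[[c0[0]+.105,c0[1],.092]])[0]; print(n,q)
# dark mask crops
big=lambda im,x,y,w,h,f:cv2.resize(im[y:y+h,x:x+w],None,fx=f,fy=f,interpolation=cv2.INTER_CUBIC)
cv2.imwrite("pics/c1.png",np.hstack([big(a,235,140,60,75,6),big(a,110,175,45,85,6)[:450]]))
cv2.imwrite("pics/c2.png",np.vstack([big(b,175,175,125,60,6)]))
cv2.imwrite("pics/c3.png",np.vstack([big(b,205,305,130,75,6)]))
E
```

```text
[0.583442   0.02158571]
top (array([0.58443354, 0.02092379]), np.float64(0.13869298638987007), np.int64(204), np.float64(0.0006280518549496471))
side (array([0.58541643, 0.02225734]), np.float64(0.1385267833612409), np.int64(100), np.float64(0.0005891599220476296))
top (array([0.58443006, 0.02078388]), np.float64(0.1387431769555245), np.int64(204), np.float64(0.0005881335959634692))
side (array([0.58537756, 0.0225507 ]), np.float64(0.1383961363606972), np.int64(102), np.float64(0.0006168341170839022))
knobs
top [250.40348258 148.52247006]
side [195.54053839 201.35704156]
```

```bash
sleep 2
```

```text
(no output)
```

View pics/c1.png

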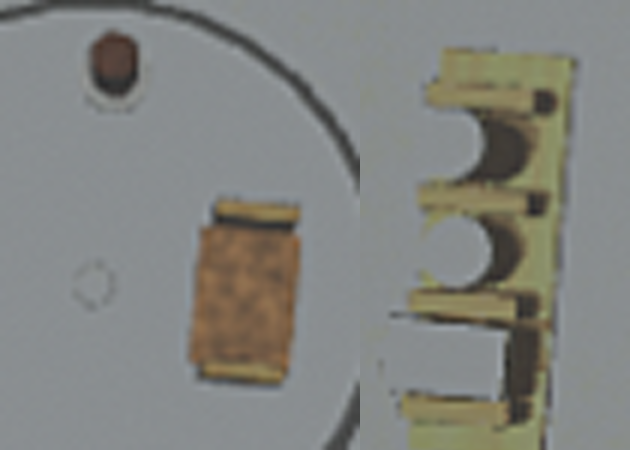

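View pics/c2.png

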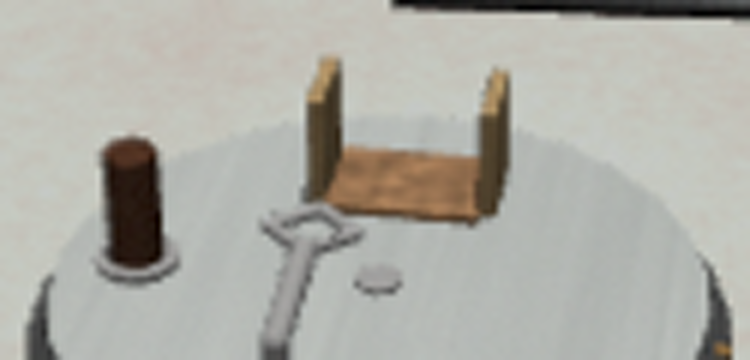

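View pics/c3.png

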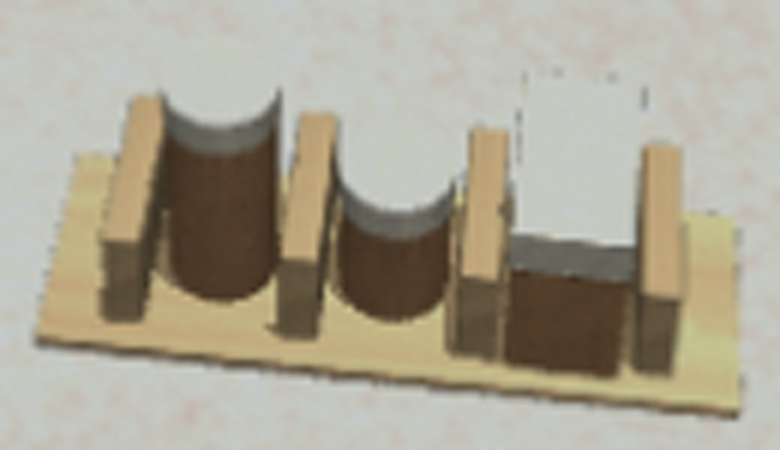

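```bash
python3 - <<'E'
from h import *
from scipy.optimize import least_squares
print("knob",back("top",[[253.8,148.2]],.092),back("side",[[196.8,200]],.092))
T=lambda p:(235+p[0]/6,140+p[1]/6)
S=lambda p:(175+p[0]/6,175+p[1]/6)
# nest fit: axis+yaw. top: cork corners(z=.04); far cheek top, near cheek top
print("cork",back("top",[T(p) for p in[(202,226),(298,232),(288,368),(190,360)]],.04))
print("cheektopfar",back("top",[T((217,200)),T((300,205))],.09),"near",back("top",[T((200,382)),T((283,384))],.09))
print("side cheek tops",back("side",[S((322,58)),S((341,60)),S((325,100)),S((307,98)),S((500,70)),S((510,72)),S((502,108)),S((483,108))],.09))
Tr=lambda p:(110+(p[0]-360)/6,175+p[1]/6); Sr=lambda p:(205+p[0]/6,305+p[1]/6)
print("box top cam",back("top",[Tr(p) for p in[(390,317),(507,325),(500,397),(384,388)]],.066))
print("box side cam",back("side",[Sr(p) for p in[(520,73),(645,78),(635,248),(510,236)]],.066))
# rack dividers top z=.044, side cam, 4 dividers corners (far-left.. )
print("div side",back("side",[Sr(p) for p in[(135,96),(163,96),(137,240),(103,240),(470,130),(506,130),(500,277),(461,277),(645,147),(682,147),(680,297),(640,297)]],.044))
print("div top",back("top",[Tr(p) for p in[(430,80),(537,92),(403,395),(505,405)]],.044))
for q in([355,184],):pass
o=models.cut_out("mat","top")[0]["mask"].astype(np.uint8)
r=cv2.minAreaRect(np.argwhere(o)[:,::-1].astype(np.float32)); print("mat",r,back("top",[r[0]],.004), back("top",cv2.boxPoints(r),.004))
print("tape",back("top",[[365,193.5]],.024))
E
```

```text
knob [[0.69047351 0.0111537  0.092     ]] [[0.68745353 0.01422799 0.092     ]]
cork [[ 0.612909   -0.03375038  0.04      ]
 [ 0.61055598 -0.08103466  0.04      ]
 [ 0.54347761 -0.07657569  0.04      ]
 [ 0.5468083  -0.02850378  0.04      ]]
cheektopfar [[ 0.61943487 -0.03882464  0.09      ]
 [ 0.61757982 -0.07799237  0.09      ]] near [[ 0.53347959 -0.03163834  0.09      ]
 [ 0.5330198  -0.07056705  0.09      ]]
side cheek tops [[ 0.61748402 -0.07168655  0.09      ]
 [ 0.6089059  -0.07048209  0.09      ]
 [ 0.61208107 -0.03533881  0.09      ]
 [ 0.62000252 -0.0364928   0.09      ]
 [ 0.53834869 -0.06645664  0.09      ]
 [ 0.53388425 -0.06499849  0.09      ]
 [ 0.53580744 -0.03385409  0.09      ]
 [ 0.54391589 -0.03329298  0.09      ]]
box top cam [[0.4582198  0.4129248  0.066     ]
 [0.45552728 0.35430375 0.066     ]
 [0.42071367 0.35691297 0.066     ]
 [0.42371971 0.41501259 0.066     ]]
box side cam [[0.4562835  0.35755389 0.066     ]
 [0.41905265 0.35718182 0.066     ]
 [0.42532025 0.41980231 0.066     ]
 [0.45994405 0.4178406  0.066     ]]
div side [[0.57293879 0.35433    0.044     ]
 [0.5643617  0.35373372 0.044     ]
 [0.56619992 0.40831069 0.044     ]
 [0.5760015  0.40899775 0.044     ]
 [0.47025426 0.36089254 0.044     ]
 [0.45937089 0.36019519 0.044     ]
 [0.46160546 0.41433554 0.044     ]
 [0.47269664 0.41504084 0.044     ]
 [0.41767697 0.36417108 0.044     ]
 [0.40654769 0.36349092 0.044     ]
 [0.41081279 0.4180778  0.044     ]
 [0.42212186 0.41875851 0.044     ]]
div top [[0.57591136 0.40405717 0.044     ]
 [0.57051786 0.34919883 0.044     ]
 [0.41949697 0.41299561 0.044     ]
 [0.41578277 0.3609851  0.044     ]]
mat ((382.5, 221.0), (78.0, 63.0), 90.0) [[ 0.48890501 -0.38569143  0.004     ]] [[ 0.60739323 -0.28775679  0.004     ]
 [ 0.61058076 -0.48810273  0.004     ]
 [ 0.3694953  -0.48617645  0.004     ]
 [ 0.36988056 -0.28774805  0.004     ]]
tape [[ 0.57101896 -0.32552337  0.024     ]]
```

```bash
cat >> h.py <<'E'
def to(pts):
    """pts: list of (x,y,z,yawdeg of tool y)"""
    s=ctrl.state(); Rm=R.from_quat(s["tcp_rot"]).as_matrix(); p=np.array(s["tcp_pos"])
    y0=np.arctan2(Rm[1,1],Rm[0,1]); print("t",round(float(s["time_s"]),2),"tcp",np.round(p,4),"yaw",round(np.degrees(y0),2),"gap",round(float(s["finger_gap"]),4),"F",np.round(s["force"],1),"q",np.round(s["qpos"],2))
    for x,y,z,w in pts:
        d=Rm.T@(np.array([x,y,z])-p); a=-(np.radians(w)-y0)
        print((x,y,z,w),"->",np.round(d,4),round(a,3))
E
python3 - <<'E'
from h import *
to([(.689,.0125,.27,40)])
E
```

```text
t 1.15 tcp [0.2444 0.5752 0.2923] yaw 66.98 gap 0.087 F [ 0.1 -0.2  0.9] q [ 0.99  0.53  1.43 -0.    1.18 -0.18]
(0.689, 0.0125, 0.27, 40) -> [-0.6293 -0.3441  0.0223] 0.471
```

>>> play_rows(rows=[-0.043,-0.0235,0.002,0.05,-0.086,-0.047,0.004,0.1,-0.129,-0.0705,0.006,0.15,-0.172,-0.094,0.008,0.2,-0.215,-0.1175,0.01,0.25,-0.258,-0.141,0.012,0.3,-0.301,-0.1645,0.014,0.35,-0.344,-0.188,0.016,0.4,-0.387,-0.2115,0.018,0.45,-0.43,-0.235,0.02,0.471], jaw=0, newtons=25)

```text
time_s: 2.15
tcp_pos: [0.5494, 0.189, 0.2724]
tcp_rot: [0.423, 0.906, 0.0, 0.0]
force: [0.7, 1.1, -0.4]
finger_gap: 0.0869
```

```bash
python3 - <<'E'
from h import *
to([(.689,.0125,.27,40),(.689,.0125,.121,40)])
E
```

```text
t 2.15 tcp [0.5494 0.189  0.2724] yaw 39.9 gap 0.0869 F [ 0.7  1.1 -0.4] q [ 0.14  0.49  1.57  0.    1.08 -0.56]
(0.689, 0.0125, 0.27, 40) -> [-0.225  -0.0061  0.0024] -0.002
(0.689, 0.0125, 0.121, 40) -> [-0.2249 -0.0062  0.1514] -0.002
```

>>> play_rows(rows=[-0.045,-0.001,0,0,-0.09,-0.002,0,0,-0.135,-0.004,0,0,-0.18,-0.005,0,0,-0.225,-0.006,0,0,-0.225,-0.006,0.04,0,-0.225,-0.006,0.08,0,-0.225,-0.006,0.12,0,-0.225,-0.006,0.15,0,-0.225,-0.006,0.15,0])

```text
time_s: 3.15
tcp_pos: [0.6849, 0.0148, 0.1169]
tcp_rot: [0.423, 0.906, -0.002, -0.005]
force: [-0.3, -0.8, 0.2]
finger_gap: 0.087
```

```bash
python3 - <<'E'
from h import *
to([(.689,.0125,.121,40)])
a=save("top","top1");b=save("side","side1")
f=lambda im,x,y:cv2.resize(im[y:y+100,x:x+130,::-1],None,fx=3,fy=3,interpolation=cv2.INTER_CUBIC)
cv2.imwrite("pics/k1.png",np.hstack([f(a,190,120),f(b,150,150)]))
E
```

```text
t 3.15 tcp [0.6849 0.0148 0.1169] yaw 39.98 gap 0.087 F [-0.3 -0.8  0.2] q [-0.14  0.82  1.38 -0.    0.95 -0.84]
(0.689, 0.0125, 0.121, 40) -> [-0.0044  0.0017 -0.0041] -0.0
```

View pics/k1.png

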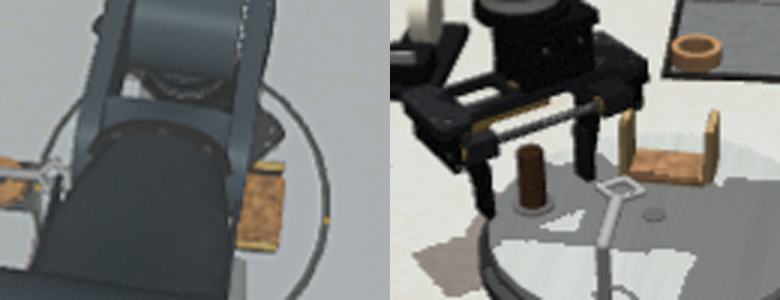

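>>> play_rows(rows=[-0.003,0.001,-0.003,0,-0.003,0.001,-0.003,0,-0.003,0.001,-0.003,0,-0.003,0.001,-0.003,0,-0.003,0.001,-0.003,0,-0.003,0.001,-0.003,0,-0.003,0.001,-0.003,0,-0.003,0.001,-0.003,0,-0.003,0.001,-0.003,0,-0.003,0.001,-0.003,0], jaw=255, newtons=25)

```text
time_s: 4.25
tcp_pos: [0.6903, 0.0129, 0.125]
tcp_rot: [0.423, 0.906, -0.0, -0.001]
force: [-2.4, -0.4, 0.2]
finger_gap: 0.0228
```

```bash
python3 - <<'E'
from h import *
p=ctrl.state()["tcp_pos"]
ax=np.array([.585,.0215]); v=p[:2]-ax; print(np.hypot(*v),np.degrees(np.arctan2(v[1],v[0])))
th0=np.arctan2(v[1],v[0]);r=np.hypot(*v)
to([(ax[0]+r*np.cos(th0-k),ax[1]+r*np.sin(th0-k),p[2],40) for k in np.linspace(.157,1.57,10)])
E
```

```text
0.10561999362512027 -4.671886125298309
t 4.25 tcp [0.6903 0.0129 0.125 ] yaw 40.0 gap 0.0228 F [-2.4 -0.4  0.2] q [-0.14  0.81  1.37 -0.    0.96 -0.84]
(np.float64(0.6876292614461679), np.float64(-0.003456316803257694), np.float64(0.1250159830259143), 40) -> [-0.0108 -0.0125  0.    ] 0.0
(np.float64(0.6824649379107471), np.float64(-0.01919605547746172), np.float64(0.1250159830259143), 40) -> [-0.0196 -0.0266  0.    ] 0.0
(np.float64(0.6749031318250137), np.float64(-0.033934735874040625), np.float64(0.1250159830259143), 40) -> [-0.026  -0.0419  0.    ] 0.0
(np.float64(0.6651298515990482), np.float64(-0.047309809882639144), np.float64(0.1250159830259143), 40) -> [-0.03  -0.058  0.   ] 0.0
(np.float64(0.6533855043916028), np.float64(-0.058992271942569154), np.float64(0.1250159830259143), 40) -> [-0.0314 -0.0745  0.0001] 0.0
(np.float64(0.6399589824761271), np.float64(-0.06869475205664233), np.float64(0.1250159830259143), 40) -> [-0.0302 -0.091   0.0001] 0.0
(np.float64(0.6251805569500412), np.float64(-0.07617858463632113), np.float64(0.1250159830259143), 40) -> [-2.640e-02 -1.071e-01  1.000e-04] 0.0
(np.float64(0.6094137535907101), np.float64(-0.08125967929583341), np.float64(0.1250159830259143), 40) -> [-2.020e-02 -1.225e-01  1.000e-04] 0.0
(np.float64(0.5930464106991531), np.float64(-0.0838130491830476), np.float64(0.1250159830259143), 40) -> [-0.0116 -0.1366  0.0002] 0.0
(np.float64(0.5764811388943131), np.float64(-0.08377588545736608), np.float64(0.1250159830259143), 40) -> [-0.0009 -0.1493  0.0002] 0.0
```

>>> play_rows(rows=[-0.0055,-0.006,0,0,-0.0108,-0.0125,0,0,-0.0155,-0.0195,0,0,-0.0196,-0.0266,0,0,-0.0232,-0.034,0,0,-0.026,-0.0419,0,0,-0.0282,-0.05,0,0,-0.03,-0.058,0,0,-0.031,-0.066,0,0,-0.0314,-0.0745,0,0])

```text
time_s: 5.25
tcp_pos: [0.6591, -0.0616, 0.1251]
tcp_rot: [0.424, 0.906, 0.001, 0.007]
force: [10.9, -3.6, -9.3]
finger_gap: 0.0234
```

>>> play_rows(rows=[0.0004,-0.0085,0,0,0.0012,-0.0165,0,0,0.003,-0.0245,0,0,0.005,-0.0326,0,0,0.008,-0.0405,0,0,0.0112,-0.048,0,0,0.0155,-0.055,0,0,0.0198,-0.0621,0,0,0.025,-0.0685,0,0,0.0305,-0.0748,0,0])

```text
time_s: 6.25
tcp_pos: [0.5766, -0.0831, 0.125]
tcp_rot: [0.423, 0.906, 0.001, -0.0]
force: [3.2, 2.7, -10.4]
finger_gap: 0.0233
```

```bash
python3 - <<'E'
from h import *
to([(.5765,-.0836,.125,40),(.5765,-.0836,.2,40)])
E
```

```text
t 6.25 tcp [ 0.5766 -0.0831  0.125 ] yaw 39.96 gap 0.0233 F [  3.2   2.7 -10.4] q [-0.34  0.71  1.67  0.    0.77 -1.03]
(0.5765, -0.0836, 0.125, 40) -> [-0.0004 -0.0004 -0.    ] -0.001
(0.5765, -0.0836, 0.2, 40) -> [-0.0003 -0.0003 -0.075 ] -0.001
```

>>> play_rows(rows=[0,0,0,0,0,0,0,0,0,0,0,0,0,0,0,0,0,0,0,0,0,0,0,0,0,0,-0.03,0,0,0,-0.06,0,0,0,-0.1,0,0,0,-0.14,0], jaw=0)

```text
time_s: 7.25
tcp_pos: [0.5767, -0.0837, 0.2662]
tcp_rot: [0.423, 0.906, -0.0, -0.001]
force: [0.3, -0.2, -1.2]
finger_gap: 0.0862
```

```bash
python3 - <<'E'
from h import *
to([(.440,.3865,.26,86.5),(.440,.3865,.093,86.5)])
E
```

```text
t 7.25 tcp [ 0.5767 -0.0837  0.2662] yaw 40.0 gap 0.0862 F [ 0.3 -0.2 -1.2] q [-0.34  0.5   1.57 -0.    1.07 -1.03]
(0.44, 0.3865, 0.26, 86.5) -> [0.448  0.1975 0.0066] -0.812
(0.44, 0.3865, 0.093, 86.5) -> [0.4478 0.1976 0.1736] -0.812
```

>>> play_rows(rows=[0.045,0.02,0.001,-0.081,0.09,0.04,0.002,-0.162,0.135,0.06,0.002,-0.243,0.18,0.08,0.003,-0.324,0.225,0.1,0.003,-0.405,0.27,0.12,0.004,-0.486,0.315,0.14,0.005,-0.567,0.36,0.16,0.006,-0.648,0.404,0.178,0.006,-0.73,0.448,0.1975,0.006,-0.812])

```text
time_s: 8.25
tcp_pos: [0.4394, 0.3881, 0.2592]
tcp_rot: [0.029, 1.0, -0.0, -0.0]
force: [0.6, -0.1, -0.5]
finger_gap: 0.0875
```

```bash
python3 - <<'E'
from h import *
to([(.440,.3865,.16,86.5),(.440,.3865,.093,86.5)])
a=save("top","top2");b=save("side","side2")
f=lambda im,x,y:cv2.resize(im[y:y+150,x:x+130,::-1],None,fx=3,fy=3,interpolation=cv2.INTER_CUBIC)
cv2.imwrite("pics/k2.png",np.hstack([f(a,190,120),f(b,180,160)]))
E
```

```text
t 8.25 tcp [0.4394 0.3881 0.2592] yaw 86.73 gap 0.0875 F [ 0.6 -0.1 -0.5] q [ 0.53  0.52  1.57 -0.    1.06 -0.98]
(0.44, 0.3865, 0.16, 86.5) -> [-0.0007 -0.0016  0.0992] 0.004
(0.44, 0.3865, 0.093, 86.5) -> [-0.0007 -0.0015  0.1662] 0.004
```

View pics/k2.png

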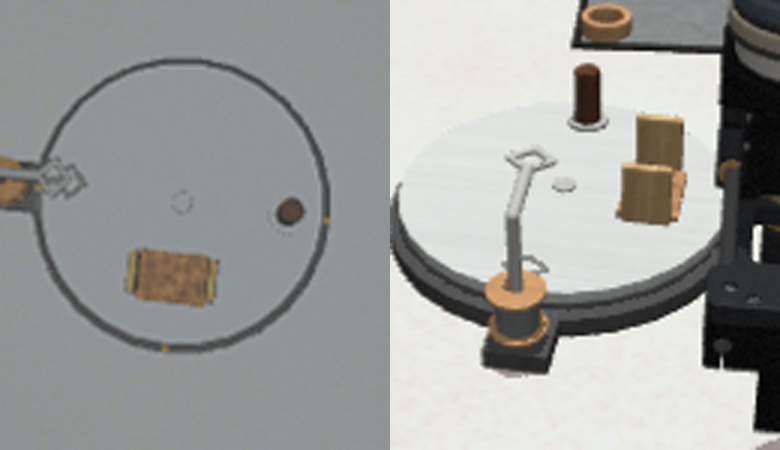

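View pics/side2.png

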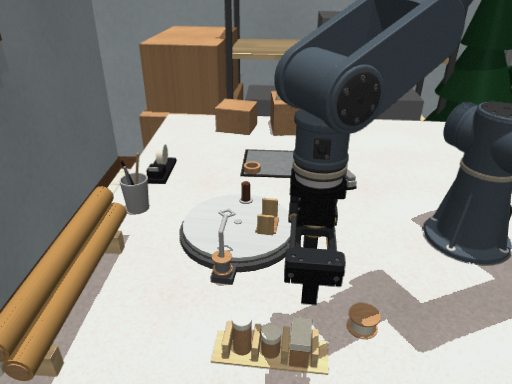

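>>> play_rows(rows=[0,-0.001,0.03,0.003,0,-0.001,0.06,0.003,0,-0.001,0.09,0.003,0,-0.001,0.115,0.003,0,-0.001,0.135,0.003,0,-0.001,0.155,0.003,0,-0.001,0.166,0.003,0,-0.001,0.166,0.003,0,-0.001,0.166,0.003,0,-0.001,0.166,0.003])

```text
time_s: 9.35
tcp_pos: [0.4412, 0.3856, 0.0943]
tcp_rot: [0.032, 0.999, 0.001, 0.001]
force: [0.5, 0.2, 0.8]
finger_gap: 0.0871
```

```bash
python3 - <<'E'
from h import *
to([(.440,.3865,.093,86.5)])
b=save("side","side3")
cv2.imwrite("pics/k3.png",cv2.resize(b[250:384,180:370,::-1],None,fx=4,fy=4,interpolation=cv2.INTER_CUBIC))
E
```

```text
t 9.35 tcp [0.4412 0.3856 0.0943] yaw 86.33 gap 0.0871 F [0.5 0.2 0.8] q [ 0.53  0.76  1.67 -0.    0.71 -0.98]
(0.44, 0.3865, 0.093, 86.5) -> [0.0012 0.0008 0.0013] -0.003
```

View pics/k3.png

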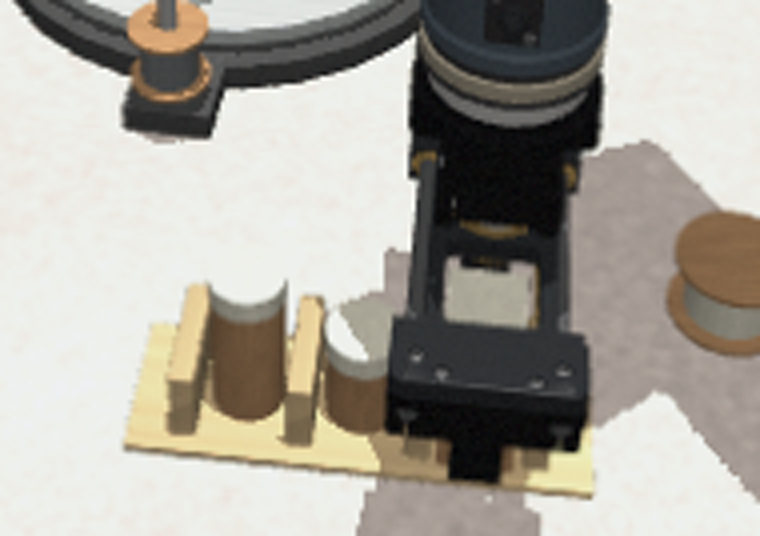

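Gripper straddles the box in its slot (finger at about (300,365)). Closing.

>>> play_rows(rows=[0.001,0.001,0.001,0,0.001,0.001,0.001,0,0.001,0.001,0.001,0,0.001,0.001,0.001,0,0.001,0.001,0.001,0,0.001,0.001,0.001,0,0.001,0.001,0.001,0,0.001,0.001,0.001,0,0.001,0.001,0.001,0,0.001,0.001,0.001,0], jaw=255, newtons=20)

```text
time_s: 10.4
tcp_pos: [0.4395, 0.3866, 0.0924]
tcp_rot: [0.032, 0.999, 0.0, 0.0]
force: [-0.4, 0.9, 2.3]
finger_gap: 0.0599
```

>>> play_rows(rows=[0,0,-0.015,0,0,0,-0.03,0,0,0,-0.045,0,0,0,-0.06,0,0,0,-0.08,0,0,0,-0.1,0,0,0,-0.12,0,0,0,-0.14,0,0,0,-0.16,0,0,0,-0.18,0])

```text
time_s: 11.4
tcp_pos: [0.4392, 0.3861, 0.2743]
tcp_rot: [0.032, 0.999, 0.0, 0.0]
force: [-0.2, -0.9, -2.4]
finger_gap: 0.0602
```

```bash
python3 - <<'E'
from h import *
to([(.47,-.40,.28,86.5)])
b=save("side","side4")
save("top","top4")
cv2.imwrite("pics/k4.png",cv2.resize(b[200:384,180:370,::-1],None,fx=3,fy=3,interpolation=cv2.INTER_CUBIC))
E
```

```text
t 11.4 tcp [0.4392 0.3861 0.2743] yaw 86.34 gap 0.0602 F [-0.2 -0.9 -2.4] q [ 0.53  0.49  1.56 -0.    1.09 -0.98]
(0.47, -0.4, 0.28, 86.5) -> [-0.0809 -0.7825 -0.0057] -0.003
```

View pics/k4.png

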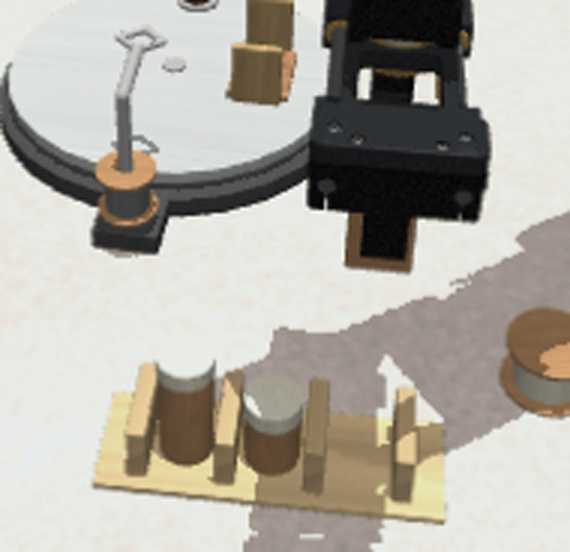

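```bash
python3 - <<'E'
from h import *
to([(.46,-.39,.274,45)])
E
```

```text
t 11.5 tcp [0.4408 0.3871 0.2762] yaw 86.35 gap 0.0599 F [ 0.3 -0.1 -1.5] q [ 0.53  0.49  1.55 -0.    1.09 -0.98]
(0.46, -0.39, 0.274, 45) -> [-6.870e-02 -7.743e-01 -5.000e-04] 0.722
```

>>> play_rows(rows=[-0.003,-0.035,0,0.04,-0.007,-0.077,0,0.08,-0.011,-0.12,0,0.12,-0.015,-0.163,0,0.16,-0.019,-0.206,0,0.2,-0.023,-0.25,0,0.24,-0.027,-0.294,0,0.28,-0.03,-0.338,0,0.32,-0.034,-0.382,0,0.36,-0.038,-0.426,0,0.4])

```text
time_s: 12.5
tcp_pos: [0.4494, -0.0427, 0.272]
tcp_rot: [0.231, 0.973, -0.0, -0.0]
force: [1.6, -0.1, -2.0]
finger_gap: 0.0597
```

```bash
python3 - <<'E'
from h import *
to([(.46,-.39,.274,45),(.46,-.39,.096,45)])
E
```

```text
t 12.5 tcp [ 0.4494 -0.0427  0.272 ] yaw 63.32 gap 0.0597 F [ 1.6 -0.1 -2. ] q [-0.34  0.33  1.88 -0.    0.94 -1.45]
(0.46, -0.39, 0.274, 45) -> [-0.1654 -0.3055 -0.0021] 0.32
(0.46, -0.39, 0.096, 45) -> [-0.1655 -0.3055  0.1759] 0.32
```

>>> play_rows(rows=[-0.023,-0.043,0,0.045,-0.046,-0.086,0,0.09,-0.069,-0.129,0,0.13,-0.092,-0.17,0,0.17,-0.114,-0.211,0,0.21,-0.135,-0.25,0,0.25,-0.152,-0.28,0,0.29,-0.165,-0.305,0.02,0.32,-0.165,-0.305,0.05,0.32,-0.165,-0.305,0.08,0.32])

```text
time_s: 13.5
tcp_pos: [0.4608, -0.3889, 0.1911]
tcp_rot: [0.383, 0.924, -0.0, 0.0]
force: [0.2, 1.4, -1.7]
finger_gap: 0.0597
```

```bash
python3 - <<'E'
from h import *
to([(.46,-.39,.11,45),(.46,-.39,.092,45)])
b=save("side","side5")
cv2.imwrite("pics/k5.png",cv2.resize(b[90:240,200:400,::-1],None,fx=3.5,fy=3.5,interpolation=cv2.INTER_CUBIC))
E
```

```text
t 13.5 tcp [ 0.4608 -0.3889  0.1911] yaw 44.98 gap 0.0597 F [ 0.2  1.4 -1.7] q [-0.89  0.63  1.58 -0.    0.94 -1.67]
(0.46, -0.39, 0.11, 45) -> [-0.0002 -0.0013  0.0811] -0.0
(0.46, -0.39, 0.092, 45) -> [-0.0002 -0.0013  0.0991] -0.0
```

View pics/k5.png

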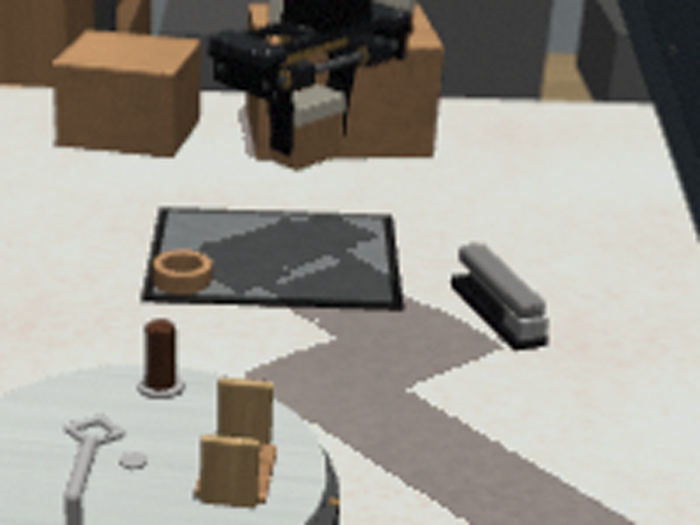

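>>> play_rows(rows=[0,-0.001,0.02,0,0,-0.001,0.04,0,0,-0.001,0.06,0,0,-0.001,0.075,0,0,-0.001,0.085,0,0,-0.001,0.092,0,0,-0.001,0.096,0,0,-0.001,0.098,0,0,-0.001,0.1,0,0,-0.001,0.1,0])

```text
time_s: 14.55
tcp_pos: [0.4608, -0.3885, 0.0925]
tcp_rot: [0.382, 0.924, -0.0, 0.0]
force: [-0.1, 0.1, -2.0]
finger_gap: 0.0601
```

>>> play_rows(rows=[0,0,0.0,0,0,0,0.0,0,0,0,0,0,0,0,0,0,0,0,0,0,0,0,0,0,0,0,0,0,0,0,0,0,0,0,-0.02,0,0,0,-0.04,0], jaw=0)

```text
time_s: 15.55
tcp_pos: [0.4603, -0.388, 0.1319]
tcp_rot: [0.382, 0.924, 0.001, -0.001]
force: [-0.5, 0.3, -0.0]
finger_gap: 0.0869
```

>>> play_rows(rows=[0,0,-0.03,0,0,0,-0.06,0.14,0,0,-0.08,0.28,0,0,-0.08,0.42,0,0,-0.08,0.56,0,0,-0.08,0.7,0,0,-0.08,0.84,0,0,-0.08,0.98,0,0,-0.08,1.12,0,0,-0.08,1.26])

```text
time_s: 16.55
tcp_pos: [0.4606, -0.3883, 0.2122]
tcp_rot: [0.855, 0.519, -0.0, -0.0]
force: [0.8, 0.3, -0.6]
finger_gap: 0.0872
```

```bash
python3 - <<'E'
from h import *
to([(.46,-.39,.11,-45),(.46,-.39,.092,-45)])
b=save("side","side6")
cv2.imwrite("pics/k6.png",cv2.resize(b[90:240,200:400,::-1],None,fx=3.5,fy=3.5,interpolation=cv2.INTER_CUBIC))
E
```

```text
t 16.55 tcp [ 0.4606 -0.3883  0.2122] yaw -27.43 gap 0.0872 F [ 0.8  0.3 -0.6] q [-0.89  0.6   1.56 -0.    0.98 -0.41]
(0.46, -0.39, 0.11, -45) -> [-0.0018  0.0003  0.1022] 0.307
(0.46, -0.39, 0.092, -45) -> [-0.0018  0.0003  0.1202] 0.307
```

View pics/k6.png

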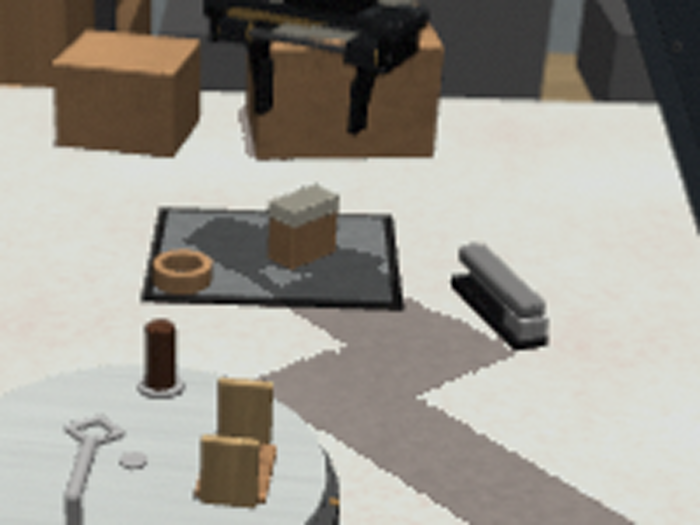

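>>> play_rows(rows=[0,0,0.0,0.1,0,0,0.01,0.2,0,0,0.03,0.307,0,0,0.05,0.307,0,0,0.07,0.307,0,0,0.09,0.307,0,0,0.105,0.307,0,0,0.115,0.307,0,0,0.119,0.307,0,0,0.119,0.307])

```text
time_s: 17.6
tcp_pos: [0.4607, -0.3884, 0.093]
tcp_rot: [0.923, 0.385, -0.0, -0.0]
force: [-0.4, -0.9, 0.4]
finger_gap: 0.0871
```

>>> play_rows(rows=[0,0,0,0,0,0,0,0,0,0,0,0,0,0,0,0,0,0,0,0,0,0,0,0,0,0,0,0,0,0,0,0,0,0,0,0,0,0,0,0], jaw=255, newtons=20)

```text
time_s: 18.6
tcp_pos: [0.4609, -0.3886, 0.0933]
tcp_rot: [0.923, 0.385, 0.0, 0.0]
force: [0.1, -0.2, 0.5]
finger_gap: 0.0337
```

```bash
python3 - <<'E'
from h import *
to([(.46,-.39,.25,-45)])
b=save("side","side7"); save("top","top7")
cv2.imwrite("pics/k7.png",cv2.resize(b[90:240,200:400,::-1],None,fx=3.5,fy=3.5,interpolation=cv2.INTER_CUBIC))
# nest at middle stop from unobstructed side/top pictures 2
a=cv2.imread("pics/top4.png");cv2.imwrite("pics/n1.png",cv2.resize(a[195:230,225:275],None,fx=14,fy=14,interpolation=cv2.INTER_CUBIC))
a=cv2.imread("pics/side2.png");cv2.imwrite("pics/n2.png",cv2.resize(a[175:260,230:300],None,fx=7,fy=7,interpolation=cv2.INTER_CUBIC))
E
```

```text
t 18.6 tcp [ 0.4609 -0.3886  0.0933] yaw -44.69 gap 0.0337 F [ 0.1 -0.2  0.5] q [-0.89  0.77  1.62  0.    0.74 -0.11]
(0.46, -0.39, 0.25, -45) -> [-0.0016  0.0005 -0.1567] 0.005
```

View pics/k7.png

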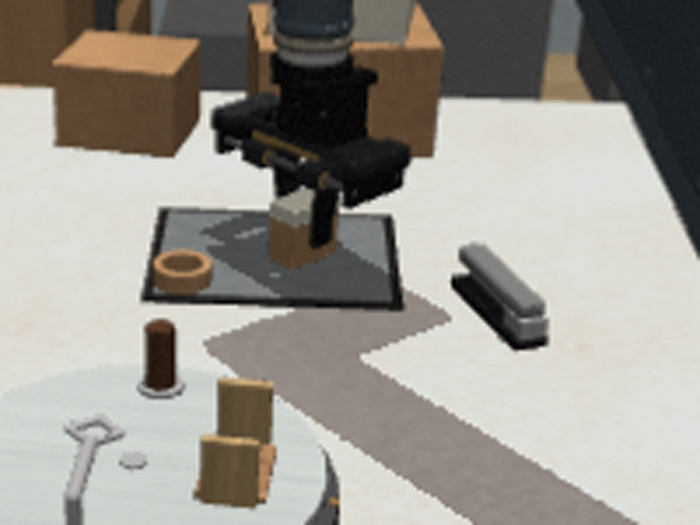

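View pics/n1.png

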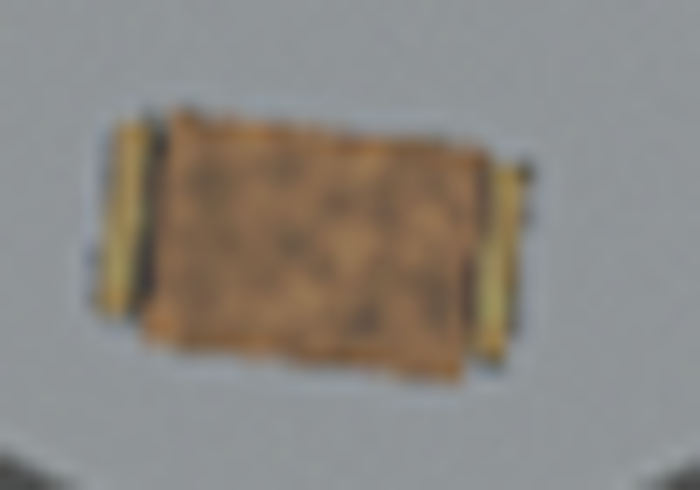

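View pics/n2.png

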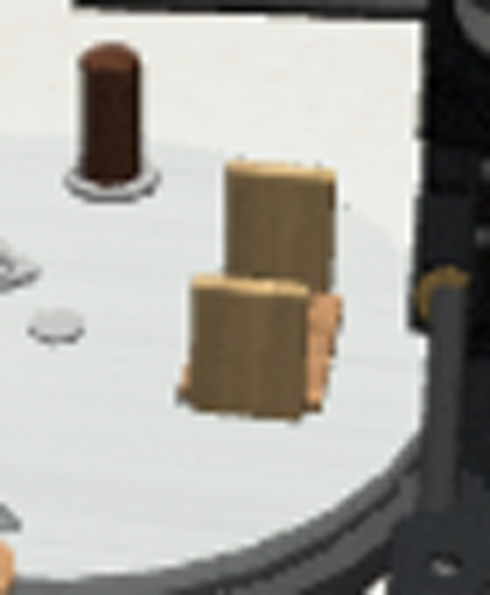

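```bash
python3 - <<'E'
from h import *
T=lambda p:(225+(p[0]+.5)/14-.5,195+(p[1]+.5)/14-.5)
S=lambda p:(230+(p[0]+.5)/7-.5,175+(p[1]+.5)/7-.5)
c=back("top",[T(p) for p in[(120,122),(100,318),(528,168),(503,362)]],.09);print(c.round(4),c.mean(0).round(4))
c=back("top",[T(p) for p in[(175,108),(490,150),(462,382),(145,347)]],.04);print("cork",c.round(4),c.mean(0).round(4))
c=back("side",[S(p) for p in[(228,163),(334,167),(334,180),(225,172),(193,277),(309,284),(310,297),(190,292)]],.09);print("side",c.round(4),c.mean(0).round(4))
k=back("side",[S((112,52))],.092),back("top",[(190+(292+.5)/3-.5,120+(208+.5)/3-.5)],.092);print(k)
E
```

```text
[[ 0.5334  0.0674  0.09  ]
 [ 0.494   0.0708  0.09  ]
 [ 0.5252 -0.0146  0.09  ]
 [ 0.4862 -0.0101  0.09  ]] [0.5097 0.0284 0.09  ]
cork [[ 0.5391  0.0585  0.04  ]
 [ 0.5311 -0.0077  0.04  ]
 [ 0.4824 -0.0024  0.04  ]
 [ 0.4889  0.064   0.04  ]] [0.5104 0.0281 0.04  ]
side [[ 0.5259 -0.0105  0.09  ]
 [ 0.4878 -0.0104  0.09  ]
 [ 0.4877 -0.0015  0.09  ]
 [ 0.5267 -0.0043  0.09  ]
 [ 0.5344  0.0643  0.09  ]
 [ 0.4952  0.0659  0.09  ]
 [ 0.4947  0.0737  0.09  ]
 [ 0.5349  0.0735  0.09  ]] [0.5109 0.0314 0.09  ]
(array([[ 0.57354724, -0.08569254,  0.092     ]]), array([[ 0.5753557 , -0.08373005,  0.092     ]]))
```

```bash
python3 - <<'E'
from h import *
to([(.461,-.3885,.25,-44.7),(.5105,.0285,.25,-4.8)])
E
```

```text
t 18.7 tcp [ 0.4609 -0.3886  0.0933] yaw -44.69 gap 0.034 F [ 1.6 -0.1  0.8] q [-0.89  0.77  1.62  0.    0.74 -0.11]
(0.461, -0.3885, 0.25, -44.7) -> [ 1.000e-04  1.000e-04 -1.567e-01] 0.0
(0.5105, 0.0285, 0.25, -4.8) -> [ 0.3314 -0.258  -0.1569] -0.696
```

>>> play_rows(rows=[0,0,-0.01,0,0,0,-0.03,0,0,0,-0.05,0,0,0,-0.08,0,0,0,-0.11,0,0,0,-0.14,0,0.02,-0.016,-0.157,-0.04,0.05,-0.039,-0.157,-0.1,0.083,-0.065,-0.157,-0.17,0.116,-0.09,-0.157,-0.24])

```text
time_s: 19.7
tcp_pos: [0.4776, -0.241, 0.2508]
tcp_rot: [0.87, 0.494, -0.0, -0.0]
force: [0.4, 0.1, -1.8]
finger_gap: 0.0339
```

```bash
python3 - <<'E'
from h import *
to([(.5105,.0285,.25,-4.8)])
E
```

```text
t 19.7 tcp [ 0.4776 -0.241   0.2508] yaw -30.84 gap 0.0339 F [ 0.4  0.1 -1.8] q [-0.68  0.46  1.7   0.    0.98 -0.14]
(0.5105, 0.0285, 0.25, -4.8) -> [ 0.2482 -0.1099  0.0009] -0.454
```

>>> play_rows(rows=[0.033,-0.0146,0,-0.06,0.066,-0.0292,0,-0.12,0.099,-0.0438,0,-0.18,0.132,-0.0585,0,-0.24,0.165,-0.073,0,-0.3,0.195,-0.086,0,-0.36,0.22,-0.097,0,-0.41,0.238,-0.105,0.005,-0.44,0.248,-0.11,0.02,-0.454,0.248,-0.11,0.03,-0.454])

```text
time_s: 20.7
tcp_pos: [0.5106, 0.0282, 0.22]
tcp_rot: [0.736, 0.677, -0.0, -0.001]
force: [-0.1, -0.4, -1.8]
finger_gap: 0.0339
```

```bash
python3 - <<'E'
from h import *
to([(.5105,.0285,.19,-4.8),(.5105,.0285,.13,-4.8)])
b=save("side","side8"); a=save("top","top8")
f=lambda im,x,y:cv2.resize(im[y:y+110,x:x+110,::-1],None,fx=3.6,fy=3.6,interpolation=cv2.INTER_CUBIC)
cv2.imwrite("pics/k8.png",np.hstack([f(a,190,160),f(b,210,150)]))
E
```

```text
t 20.7 tcp [0.5106 0.0282 0.22  ] yaw -4.78 gap 0.0339 F [-0.1 -0.4 -1.8] q [-0.16  0.48  1.79  0.    0.87 -0.08]
(0.5105, 0.0285, 0.19, -4.8) -> [ 0.0003 -0.0001  0.03  ] 0.0
(0.5105, 0.0285, 0.13, -4.8) -> [0.0003 0.     0.09  ] 0.0
```

View pics/k8.png

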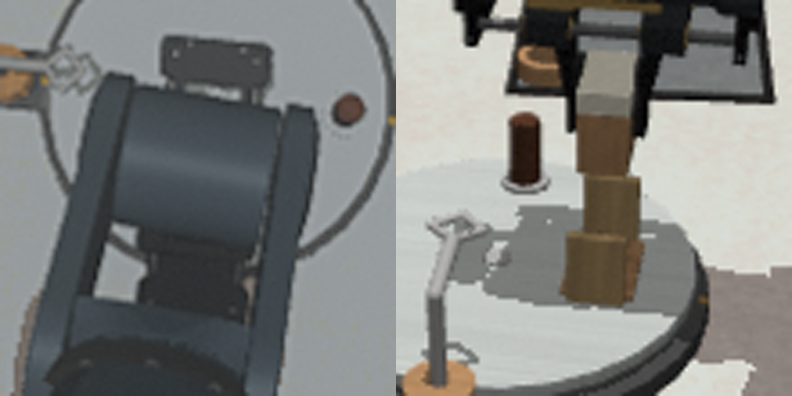

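>>> play_rows(rows=[0,0,0.015,0,0,0,0.03,0,0,0,0.038,0,0,0,0.044,0,0,0,0.05,0,0,0,0.056,0,0,0,0.062,0,0,0,0.068,0,0,0,0.07,0,0,0,0.07,0])

```text
time_s: 21.8
tcp_pos: [0.5113, 0.0267, 0.1499]
tcp_rot: [0.737, 0.676, -0.0, -0.0]
force: [-0.2, 0.1, -1.7]
finger_gap: 0.0341
```

```bash
python3 - <<'E'
from h import *
to([(.5105,.0285,.13,-4.8)]); print(ctrl.state()["wrist_torque"])
b=save("side","side9")
f=lambda im,x,y:cv2.resize(im[y:y+110,x:x+110,::-1],None,fx=5,fy=5,interpolation=cv2.INTER_CUBIC)
cv2.imwrite("pics/k9.png",f(b,220,150))
E
```

```text
t 21.8 tcp [0.5113 0.0267 0.1499] yaw -4.92 gap 0.0341 F [-0.2  0.1 -1.7] q [-0.17  0.6   1.83 -0.    0.7  -0.08]
(0.5105, 0.0285, 0.13, -4.8) -> [ 0.0017 -0.0009  0.0199] -0.002
[-0.05390756  0.04882827 -0.05205068]
```

View pics/k9.png

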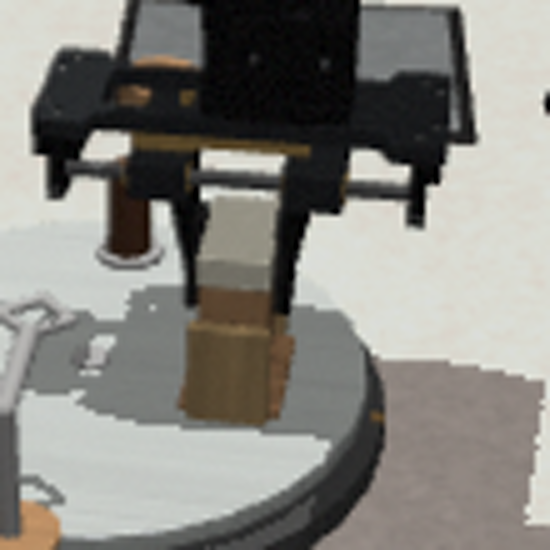

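>>> play_rows(rows=[0.0005,0,0.004,0,0.001,0,0.008,0,0.001,0,0.012,0,0.001,0,0.015,0,0.001,0,0.017,0,0.001,0,0.0185,0,0.001,0,0.0195,0,0.001,0,0.0205,0,0.001,0,0.0205,0,0.001,0,0.0205,0])

```text
time_s: 22.85
tcp_pos: [0.5116, 0.0276, 0.1298]
tcp_rot: [0.737, 0.676, 0.0, 0.0]
force: [-0.1, -0.3, -1.9]
finger_gap: 0.0339
```

```bash
python3 - <<'E'
from h import *
to([(.5105,.0285,.13,-4.8)])
b=save("side","side10")
f=lambda im,x,y:cv2.resize(im[y:y+110,x:x+110,::-1],None,fx=5,fy=5,interpolation=cv2.INTER_CUBIC)
cv2.imwrite("pics/k10.png",f(b,220,150))
E
```

```text
t 22.85 tcp [0.5116 0.0276 0.1298] yaw -4.93 gap 0.0339 F [-0.1 -0.3 -1.9] q [-0.16  0.64  1.84 -0.    0.66 -0.08]
(0.5105, 0.0285, 0.13, -4.8) -> [ 0.0008 -0.0012 -0.0002] -0.002
```

View pics/k10.png

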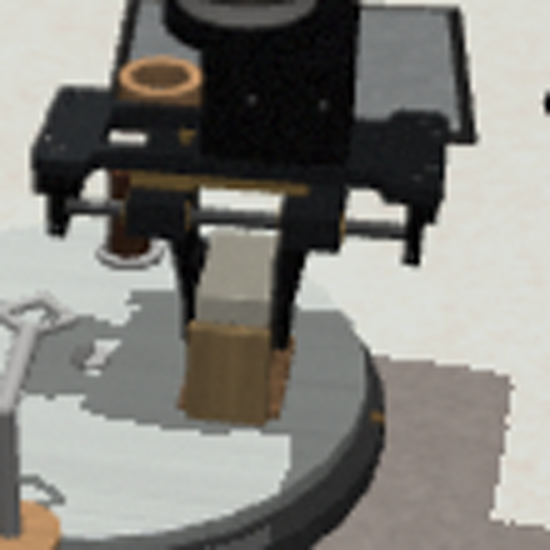

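>>> play_rows(rows=[0.0005,-0.001,0.0005,0,0.0005,-0.001,0.0008,0,0.0005,-0.001,0.001,0,0.0005,-0.001,0.0012,0,0.0005,-0.001,0.0014,0,0.0005,-0.001,0.0016,0,0.0005,-0.001,0.0016,0,0.0005,-0.001,0.0016,0,0.0005,-0.001,0.0016,0,0.0005,-0.001,0.0016,0])

```text
time_s: 23.9
tcp_pos: [0.5105, 0.0283, 0.1292]
tcp_rot: [0.737, 0.676, 0.0, 0.0]
force: [-1.5, 0.8, 9.3]
finger_gap: 0.034
```

>>> play_rows(rows=[0,0,0,0,0,0,0,0,0,0,0,0,0,0,0,0,0,0,0,0,0,0,0,0,0,0,-0.01,0,0,0,-0.03,0,0,0,-0.06,0,0,0,-0.1,0], jaw=0)

```text
time_s: 24.9
tcp_pos: [0.5096, 0.0283, 0.2286]
tcp_rot: [0.737, 0.676, -0.001, -0.001]
force: [0.7, -0.8, -0.1]
finger_gap: 0.0866
```

```bash
python3 - <<'E'
from h import *
to([(.5765,-.0836,.25,-50),(.5765,-.0836,.123,-50)])
b=save("side","side11")
f=lambda im,x,y:cv2.resize(im[y:y+110,x:x+110,::-1],None,fx=5,fy=5,interpolation=cv2.INTER_CUBIC)
cv2.imwrite("pics/k11.png",f(b,220,150))
E
```

```text
t 24.9 tcp [0.5096 0.0283 0.2286] yaw -4.93 gap 0.0866 F [ 0.7 -0.8 -0.1] q [-0.16  0.47  1.78 -0.    0.9  -0.08]
(0.5765, -0.0836, 0.25, -50) -> [-0.1057  0.0762 -0.0217] 0.787
(0.5765, -0.0836, 0.123, -50) -> [-0.1058  0.0767  0.1053] 0.787
```

View pics/k11.png

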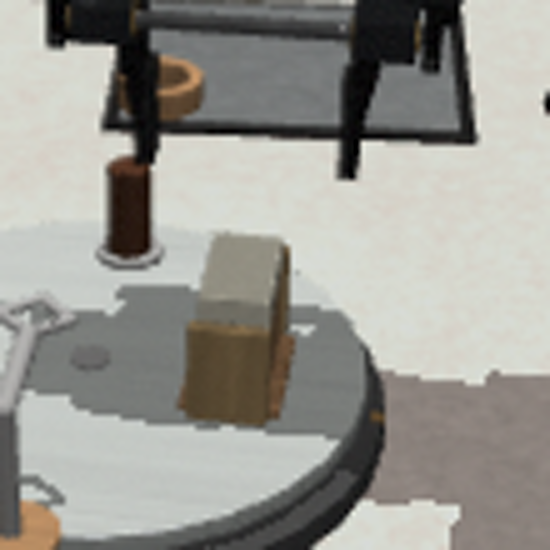

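>>> play_rows(rows=[-0.02,0.014,-0.01,0.1,-0.045,0.032,-0.02,0.2,-0.07,0.05,-0.02,0.3,-0.09,0.065,-0.02,0.4,-0.106,0.0765,-0.02,0.5,-0.106,0.0765,-0.02,0.6,-0.106,0.0765,-0.02,0.7,-0.106,0.0765,-0.01,0.787,-0.106,0.0765,0.02,0.787,-0.106,0.0765,0.05,0.787])

```text
time_s: 25.95
tcp_pos: [0.5784, -0.0842, 0.1788]
tcp_rot: [0.94, 0.342, 0.001, 0.001]
force: [0.0, 0.1, -0.5]
finger_gap: 0.087
```

```bash
python3 - <<'E'
from h import *
to([(.5765,-.0836,.125,-50)])
b=save("side","side12")
f=lambda im,x,y:cv2.resize(im[y:y+110,x:x+110,::-1],None,fx=5,fy=5,interpolation=cv2.INTER_CUBIC)
cv2.imwrite("pics/k12.png",f(b,210,140))
E
```

```text
t 25.95 tcp [ 0.5784 -0.0842  0.1788] yaw -50.02 gap 0.087 F [ 0.   0.1 -0.5] q [-0.34  0.62  1.64  0.    0.88  0.54]
(0.5765, -0.0836, 0.125, -50) -> [-0.0011 -0.0018  0.0538] -0.0
```

View pics/k12.png

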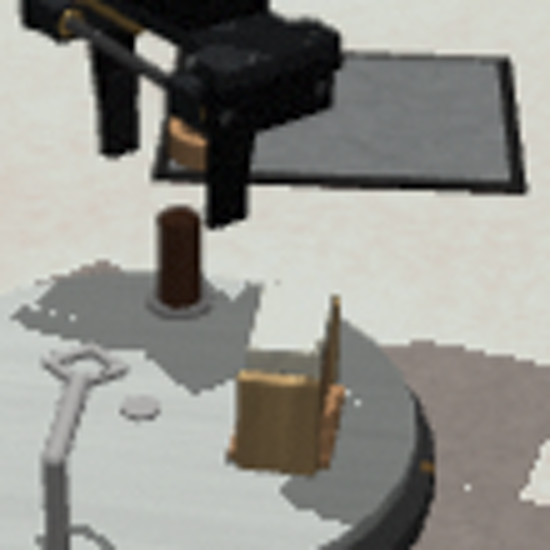

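>>> play_rows(rows=[-0.001,-0.0015,0.02,0,-0.001,-0.0015,0.035,0,-0.001,-0.0015,0.048,0,-0.001,-0.0015,0.054,0,-0.001,-0.0015,0.054,0,-0.001,-0.0015,0.054,0,-0.001,-0.0015,0.054,0,-0.001,-0.0015,0.054,0,-0.001,-0.0015,0.054,0,-0.001,-0.0015,0.054,0])

```text
time_s: 27.0
tcp_pos: [0.5761, -0.0835, 0.1245]
tcp_rot: [0.94, 0.342, 0.0, 0.0]
force: [0.4, -0.1, -0.6]
finger_gap: 0.0873
```

>>> play_rows(rows=[0,0,0,0,0,0,0,0,0,0,0,0,0,0,0,0,0,0,0,0,0,0,0,0,0,0,0,0,0,0,0,0,0,0,0,0,0,0,0,0], jaw=255, newtons=25)

```text
time_s: 28.0
tcp_pos: [0.5759, -0.0832, 0.1241]
tcp_rot: [0.94, 0.342, -0.0, -0.0]
force: [0.2, 1.7, 1.1]
finger_gap: 0.0233
```

```bash
python3 - <<'E'
from h import *
p=ctrl.state()["tcp_pos"]
ax=np.array([.5853,.0217]); v=p[:2]-ax; print(np.hypot(*v),np.degrees(np.arctan2(v[1],v[0])))
th0=np.arctan2(v[1],v[0]);r=np.hypot(*v)
to([(ax[0]+r*np.cos(th0-k),ax[1]+r*np.sin(th0-k),p[2],-50) for k in np.linspace(.0785,1.57,20)])
E
```

```text
0.10531681739987668 -95.12125941223078
t 28.0 tcp [ 0.5759 -0.0832  0.1241] yaw -50.03 gap 0.0233 F [0.2 1.7 1.1] q [-0.34  0.71  1.67  0.    0.77  0.54]
(np.float64(0.5677020517026593), np.float64(-0.08213614131391386), np.float64(0.12411594356012223), -50) -> [-0.0056 -0.0061  0.    ] -0.0
(np.float64(0.559613477228247), np.float64(-0.08043635285800632), np.float64(0.12411594356012223), -50) -> [-0.0107 -0.0126  0.    ] -0.0
(np.float64(0.5516831082619227), np.float64(-0.07810749780006186), np.float64(0.12411594356012223), -50) -> [-0.0153 -0.0195  0.    ] -0.0
(np.float64(0.543959788629797), np.float64(-0.07516391975914406), np.float64(0.12411594356012223), -50) -> [-0.0193 -0.0267  0.    ] -0.0
(np.float64(0.536491086923282), np.float64(-0.07162374848616156), np.float64(0.12411594356012223), -50) -> [-0.0228 -0.0342  0.    ] -0.0
(np.float64(0.5293230035200361), np.float64(-0.06750878820116925), np.float64(0.12411594356012223), -50) -> [-0.0256 -0.0419  0.    ] -0.0
(np.float64(0.5224996872636732), np.float64(-0.06284438329929741), np.float64(0.12411594356012223), -50) -> [-0.027
[... 1193 characters left out ...]
(-0.0018392996054434688), np.float64(0.12411594356012223), -50) -> [-1.920e-02 -1.223e-01  1.000e-04] -0.0
(np.float64(0.48111769643332364), np.float64(0.006283137453429524), np.float64(0.12411594356012223), -50) -> [-1.520e-02 -1.295e-01  1.000e-04] -0.0
(np.float64(0.4802295491850942), np.float64(0.014500528297755617), np.float64(0.12411594356012223), -50) -> [-1.060e-02 -1.363e-01  1.000e-04] -0.0
(np.float64(0.4799885399011556), np.float64(0.022762261308934762), np.float64(0.12411594356012223), -50) -> [-5.400e-03 -1.428e-01  1.000e-04] -0.0
(np.float64(0.48039615297846405), np.float64(0.031017451761138688), np.float64(0.12411594356012223), -50) -> [ 2.000e-04 -1.489e-01  1.000e-04] -0.0
```

>>> play_rows(rows=[-0.0056,-0.006,0,0,-0.0107,-0.0126,0,0,-0.0153,-0.0195,0,0,-0.0193,-0.0267,0,0,-0.0228,-0.0342,0,0,-0.0256,-0.0419,0,0,-0.0278,-0.0499,0,0,-0.0294,-0.058,0,0,-0.0304,-0.0662,0,0,-0.0307,-0.0745,0,0])

```text
time_s: 29.0
tcp_pos: [0.5049, -0.0484, 0.124]
tcp_rot: [0.94, 0.341, 0.0, 0.002]
force: [-2.3, -8.3, -3.8]
finger_gap: 0.0232
```

>>> play_rows(rows=[0.0003,-0.0082,0,0,0.0013,-0.0164,0,0,0.0029,-0.0245,0,0,0.0052,-0.0325,0,0,0.008,-0.0403,0,0,0.0115,-0.0478,0,0,0.0155,-0.055,0,0,0.0201,-0.0618,0,0,0.0253,-0.0683,0,0,0.0309,-0.0744,0,0])

```text
time_s: 30.0
tcp_pos: [0.4805, 0.0312, 0.124]
tcp_rot: [0.94, 0.342, -0.0, 0.0]
force: [0.3, -3.1, -10.8]
finger_gap: 0.023
```

>>> play_rows(rows=[0,0,0,0,0,0,0,0,0,0,0,0,0,0,0,0,0,0,0,0,0,0,0,0,0,0,0,0,0,0,0,0,0,0,0,0,0,0,0,0])

```text
time_s: 31.0
tcp_pos: [0.4804, 0.0307, 0.124]
tcp_rot: [0.94, 0.342, -0.0, -0.0]
force: [2.0, 0.6, -13.8]
finger_gap: 0.023
```

```bash
python3 - <<'E'
from h import *
to([(.4803,.0305,.125,-50)])
b=save("side","side13")
f=lambda im,x,y:cv2.resize(im[y:y+130,x:x+150,::-1],None,fx=4,fy=4,interpolation=cv2.INTER_CUBIC)
cv2.imwrite("pics/k13.png",f(b,180,150))
E
```

```text
t 31.0 tcp [0.4804 0.0307 0.124 ] yaw -50.02 gap 0.023 F [  2.    0.6 -13.8] q [-0.17  0.63  1.92 -0.    0.59  0.7 ]
(0.4803, 0.0305, 0.125, -50) -> [-0.0002  0.0001 -0.001 ] -0.0
```

View pics/k13.png

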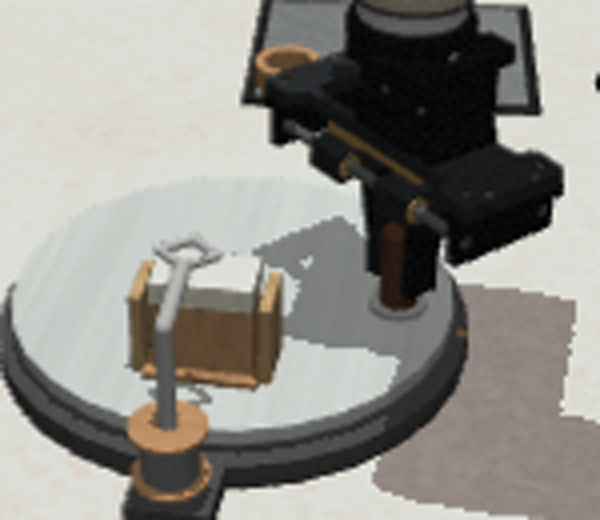

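>>> play_rows(rows=[0,0,0,0,0,0,0,0,0,0,0,0,0,0,0,0,0,0,0,0,0,0,0,0,0,0,-0.02,0,0,0,-0.05,0,0,0,-0.09,0,0,0,-0.13,0], jaw=0)

```text
time_s: 32.05
tcp_pos: [0.4799, 0.0308, 0.2551]
tcp_rot: [0.94, 0.342, -0.001, -0.0]
force: [1.3, -0.3, -0.1]
finger_gap: 0.0859
```

```bash
python3 - <<'E'
from h import *
to([(.42,-.30,.26,-50)])
E
```

```text
t 32.05 tcp [0.4799 0.0308 0.2551] yaw -50.02 gap 0.0859 F [ 1.3 -0.3 -0.1] q [-0.17  0.39  1.83  0.    0.93  0.7 ]
(0.42, -0.3, 0.26, -50) -> [-0.2584  0.2151 -0.0049] -0.0
```

>>> play_rows(rows=[-0.03,0.025,0,0,-0.06,0.05,0,0,-0.09,0.075,0,0,-0.12,0.1,0,0,-0.15,0.125,0,0,-0.18,0.15,0,0,-0.21,0.175,0,0,-0.24,0.2,0,0,-0.258,0.215,0,0,-0.258,0.215,0,0])

```text
time_s: 33.05
tcp_pos: [0.4207, -0.3032, 0.2542]
tcp_rot: [0.94, 0.34, 0.0, 0.001]
force: [-0.1, 0.8, 0.6]
finger_gap: 0.0872
```

```bash
python3 - <<'E'
from h import *
to([])
b=save("side","side14"); a=save("top","top14")
f=lambda im,x,y:cv2.resize(im[y:y+110,x:x+130,::-1],None,fx=3,fy=3,interpolation=cv2.INTER_CUBIC)
cv2.imwrite("pics/k14.png",np.vstack([np.hstack([f(a,190,130),f(b,175,160)]),np.hstack([f(a,100,165),f(b,205,274)])])[:600])
k=(190+(146)/3,130+120/3)
E
```

```text
t 33.05 tcp [ 0.4207 -0.3032  0.2542] yaw -50.25 gap 0.0872 F [-0.1  0.8  0.6] q [-0.84  0.44  1.74 -0.    0.96  0.04]
```

View pics/k14.png

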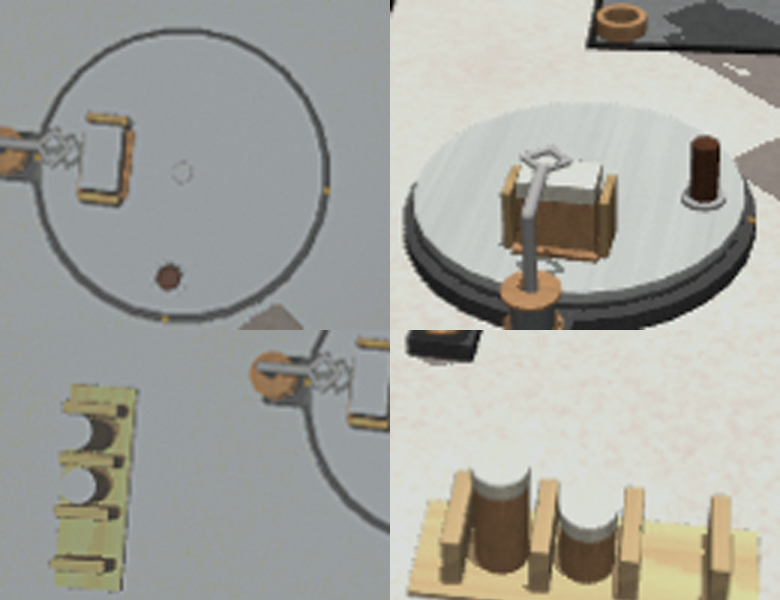

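View pics/top14.png

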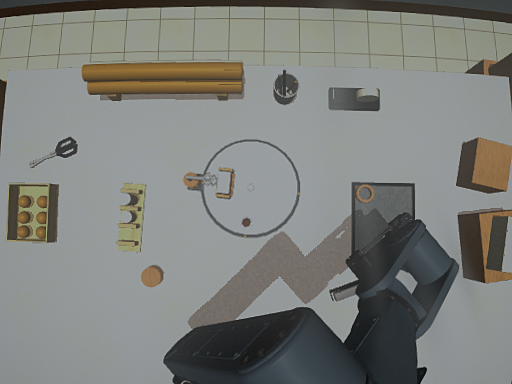

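```bash
python3 - <<'E'
from h import *
T=lambda p:(190+(p[0]+.5)/3-.5,130+(p[1]+.5)/3-.5)
k=back("top",[T((169,276))],.092)[0]; ax=np.array([.5853,.0217]); v=k[:2]-ax
print(k, np.hypot(*v), "joint",-np.radians(4.9)-np.arctan2(v[1],v[0])+2*np.pi if v[1]<0 else np.pi-(np.arctan2(v[1],v[0])-np.pi+np.radians(4.9)))
c=back("top",[T(p) for p in[(84,121),(124,128),(118,194),(79,189)]],.1); print(c.round(3),c.mean(0).round(4))
u=np.array([np.cos(np.radians(85.1)),np.sin(np.radians(85.1))]); print("nest",ax+.075*u)
E
python3 - <<'E'
from station import ctrl
print(ctrl.job_done())
E
```

```text
[0.48214061 0.03042211 0.092     ] 0.10352746332268833 joint 3.1404207916455613
[[0.626 0.112 0.1  ]
 [0.62  0.074 0.1  ]
 [0.558 0.079 0.1  ]
 [0.562 0.115 0.1  ]] [0.5912 0.095  0.1   ]
nest [0.59170627 0.0964259 ]
the job is handed in; nothing more can be done
None
```

The job is done and handed in at about 33 s; the hand-in reports no verdict.

**What I did:**
1. I turned the turntable by its knob to the middle stop and let go.
2. I took the box by its ends from the nearest rack slot and stood it upright on the mat.
3. I took it again across its 34 mm width and set it down in the nest. The force reading rose to about 9 N on touching the floor, and then I released it.
4. I turned the turntable to the last stop, let go and moved the arm clear.

**Last checks, from the final pictures:**
- **Turntable:** the knob position puts the joint at about 3.14 rad.
- **Box:** it stands upright between the cheeks under the guide. Its centre measures (0.591, 0.095), against about (0.592, 0.096) for the nest centre, within about 2 mm.
- **Cans and tape roll:** they look unmoved; I judged this by eye.
- **Arm:** it is clear of everything, with no contact force.

**Disagreement:** the two cameras differed by up to about 3 mm on the nest's position across the table. I went with the top camera, which agreed with the knob positions the robot measured while gripping. No check failed.

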